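Lock the filter capsule's camlock coupling onto its grooved port

ROBOT

A 7-joint arm with a two-finger parallel gripper is mounted at the origin on the work surface. World frame = base frame: x ahead of the robot, y to its left, z up, the work surface at z = 0. Lengths are in m, angles in rad, forces in N, time in s.
With the tool pointing down it reaches from about 0.4 to 0.85 m from the base axis. Payload 10.4 kg.
Tool frame: the origin (TCP) lies on the centre line of the jaws, within the pads' length; the fingertips stand 11 mm ahead of it and the grasp point (between the pads) lies 8 mm behind it; z points along the fingers, y is the line along which they close (so a half turn about z gives the same grasp; the last joint's range is limited). The gripper opens to 87 mm and grips with 3 to 60 N. Pads are 19 mm wide; open, the fingers measure 117 mm over their backs; the gripper's body (75 mm by 190 mm) begins 51 mm behind the grasp point.
Start: joints at [-1.343, 0.332, -0.065, 1.46, 0.022, 1.35, -0.088], TCP at [0.155, 0.605, 0.234] pointing down, gripper open.
Joint ranges: [-2.6, 2.6], [-0.5, 2.12], [-1.47, 1.34], [0.16, 2.42], [-1.27, 4.41], [0.06, 2.06], [-2.6, 2.6]. Speed limits (rad/s): [2.22, 2.22, 2.79, 2.79, 3.14, 3.14, 3.14].

INTERFACE

Orientations are given as a unit quaternion [x, y, z, w].
In Python, from bench import r gives the robot as it stands.
- The arm moves only by the shell command python3 -m pendant 'ROWS' [OPENING] [FORCE]. ROWS is JSON, a list of rows, each a list of 4 numbers: the shift along the tool's x, y, z in m, then the turn about the tool's z in rad. A call has 1 to 8 rows; each row shifts and turns the commanded pose from where the row before left it, along the tool's axes as they then stand; what a row does not reach is not made up. A row lasts 1/12 s, in which the tool goes at most 41.7 mm and 7.16 degrees, less where a joint would pass 70% of its speed; a pose out of reach is approached as far as the arm can. A call with a gripper value outside its range is refused whole. OPENING is the opening, from 0 (shut) to 1 (fully open), set as the call begins (- or left out, the last holds). The fingers move at their own pace and stop on an object; FORCE is the grip in N (left out, the last holds). Time passes only in rows, so rows that do not move let the fingers close. It gives the time, the measured TCP pose, the force, the opening and the grip force at its end, in the units of the state.
- r.read_state(): the state, without advancing time (a new reading comes with each control period).
- r.camera(name): name is "side" or "top"; returns a dict with "img" (400x640x3 uint8, red, green, blue), "camera_matrix" (3x3 intrinsics, pixels), "xyz" and "attitude" of the camera in the world. Camera axes: x right, y down, z forward; pixel columns grow to the right and rows downward; lengths in m; the calibration is good to about 2 mm. A picture is of the moment at which its call begins. There is no depth.
- r.close_job(): hands the job in; it is judged then, once.
Trained networks look in the newest picture that a camera, given by its name, has taken for a name from the list of things; names that differ only in an ending like _2 or _b are one class to them, and where a whole thing is asked for, a point or a joint stands for the part that bears it (a point fixed in the world has none). Each returns a list of dicts, best first, with "score" (0 to 1); they miss things now and then, are a little off and sometimes report something else, mostly with a low value. They report only what shows in the picture. A call takes as long as a camera call. They do not tell look-alikes from the thing itself.
- r.outline_of(thing, camera): "mask" (400x640 bool, what is visible of it) and "bbox" ([centre column, centre row, width, height] in pixels, round what is visible of it).
The state is a dict: "time": time; "joint_positions": joint angles; "joint_vel": joint speeds; "joint_torque": joint torques, N m; "ee_pos": TCP position; "eef_rot": TCP orientation; "ft_force": force on the tool from outside, world axes, zero at the start; "torque": the same for the moment, N m; "width": finger opening in m; "grip_force": force on a finger pad.
Only numpy, scipy, OpenCV 4.12 (cv2) and the standard library are available. Lean on these libraries where they do the work, as an engineer would, in place of code of your own. Each camera call takes 0.05 s, during which the arm holds its last target. There are 200 camera calls.

TASK

Fit the filter capsule's camlock coupling, the one with two raised cam arms, upright onto the grooved adaptor of the filter holder: push it gently but fully home, without ramming it, while both its arms are still up. Then swing the two cam arms down one after another, each as far as it goes, so that the coupling is locked on, and let go. Leave the other labware where it is.

Things in the scene. Friction and masses are not known exactly. Their poses are not given: they have to be found in the camera images.
- coupling: Loose camlock coupling, about 0.45 kg, standing mouth down. Origin: centre of its open mouth, z up. Metal cup 58 mm across, z 0 to 44 mm, its 42 mm bore 36 mm deep, open below; on it a white filter capsule, a smooth cylinder 47 mm across, z 44 to 98 mm: grip this, fingers at +x and -x, as the cam arms stand out at +y (cam_a) and -y (cam_b), hinged 31 mm from the axis, 21.5 mm above the mouth.
- adaptor: Fixed steel filter holder. Origin: underside centre, on the bench. Foot 120 mm across to height 22 mm, 90 mm to 40 mm; on its axis a threaded stem set to no exact height: 40 mm across, groove 30 mm across, 12 mm high, land 40 mm across, nose tapering to 30 mm at its flat top, anywhere from 121 to 141 mm above the bench (unmeasured; groove 12 to 24 mm below top). Round: any yaw will do.
- collar (a joint): Travel (m, downwards) of the black wiper collar, 56 mm across, 12 mm high, on the stem; 0 = its top 22 mm below the stem's. The coupling's mouth must push it down ahead: stiff (7 N), stays where left, more than the coupling's weight. Starts at 0 to 0.004; 0.014 = coupling fully home: its mouth 36 mm below the stem's top (85 to 105 mm above the bench), the bore's roof hard on the top.
- cam_a (a joint): Angle (rad) of the cam arm at the coupling's +y: 0 raised (slopes 35 degrees up and outwards), grows as the outer end swings out and down, hard stop at 1.45 (48 degrees below level). Stiff hinge (0.15 N m), stays where left. Pressing straight down 50 mm outward of the hinge (81 mm from the coupling's axis) takes it all the way with 3 to 6 N. Starts at 0 to 0.2.
- cam_b (a joint): The same angle for the cam arm at the coupling's -y.
- cam_a_tip (a point): Middle of the outer end of cam arm cam_a, a flat steel bar 85 mm long from its hinge, 15 mm wide, 6 mm thick. As the arm swings down, a lobe at its hinge moves into the adaptor's groove under the land; if the coupling is more than a few mm short of home the lobe strikes the adaptor and the arm jams.
- cam_b_tip (a point): The same point of cam arm cam_b.
- plain_port: Bystander: fixed narrower steel port without groove or collar, foot 90 mm diameter, 75 mm high. Origin: underside centre.
- cap: Bystander: loose plain metal cap without arms, 54 mm diameter, 45 mm high. Origin: underside centre.
- dish: Bystander: clear shallow dish, 90 mm diameter, 14 mm high. Origin: underside centre.
- tube_rack: Bystander: blue rack of small tubes, 90 x 150 x 64 mm. Origin: underside centre.
- tip_box: Bystander: red box of pipette tips, 90 x 150 x 57 mm. Origin: underside centre.
- well_plate: Bystander: well plate, 86 x 128 x 14 mm. Origin: underside centre.
- well_plate2: Bystander: second well plate, 86 x 128 x 14 mm. Origin: underside centre.
There are look-alikes about, which are no part of the job. Leave any orange look-alike of the adaptor alone.

How it is judged:
By the outcome, as a careful person would: the job done as asked, in the order asked, and still so for the second after the job is handed in, with the robot touching nothing.
It also fails if it takes over 64 s, if anything falls off the work surface, if the arm or the gripper's body presses on something with over 40 N, if the wrist force passes 120 N, or if a joint passes its speed limit or range.

## Working session

There is one attempt and no reset: what is moved stays moved. The work goes in short steps, Python scripts to look and compute and a shell command to move; the robot and the scene stay as the last step left them, time stands still between calls to the robot, and variables do not carry over. Pictures are saved under pics/ and viewed, at most 10 in all, crops included, and the job is handed in when it is done.

```bash
mkdir -p pics; ls; python3 - <<'E'
from bench import r
import cv2,numpy as np
s=r.read_state(); print(s['time'],s['ee_pos'],s['eef_rot'],s['width'],s['ft_force'])
for n in('side','top'):
    c=r.camera(n); cv2.imwrite(f'pics/{n}0.png',c['img'][:,:,::-1]); print(n,c['camera_matrix'],c['xyz'],c['attitude'])
    for t in('coupling','adaptor','cam_a_tip','cam_a'):
        for d in r.outline_of(t,n): print(t,d['score'],np.round(d['bbox']))
E
```

```text
pics
0.0 [0.15501112 0.60509978 0.23274045] [ 1.25042175e-01  9.92151175e-01 -7.04458361e-04 -5.65237719e-05] 0.08671945094986741 [ 0.49635557 -0.51976175 -0.15147845]
side [[368.90823112   0.         315.34396734]
 [  0.         368.90823112 201.49279752]
 [  0.           0.           1.        ]] [ 0.30648659 -0.80955034  0.891272  ] [ 0.90403423 -0.14431457  0.05390867 -0.39873459]
coupling 0.74 [348. 276.  60.  52.]
adaptor 0.69 [296. 175.  36.  39.]
cam_a_tip 0.54 [326. 260.  16.  22.]
cam_a 0.57 [367. 292.  25.  15.]
cam_a 0.44 [326. 259.  16.  20.]
top [[379.96275488   0.         318.72481668]
 [  0.         379.96275488 201.87895696]
 [  0.           0.           1.        ]] [0.32656759 0.00169201 1.15096203] [-0.69049774  0.71403448 -0.08124774  0.0822584 ]
coupling 0.85 [401. 209.  66.  35.]
adaptor 0.97 [260. 286.  45.  40.]
adaptor 0.55 [243. 220.  39.  41.]
cam_a_tip 0.54 [379. 219.  20.  12.]
```

View pics/side0.png

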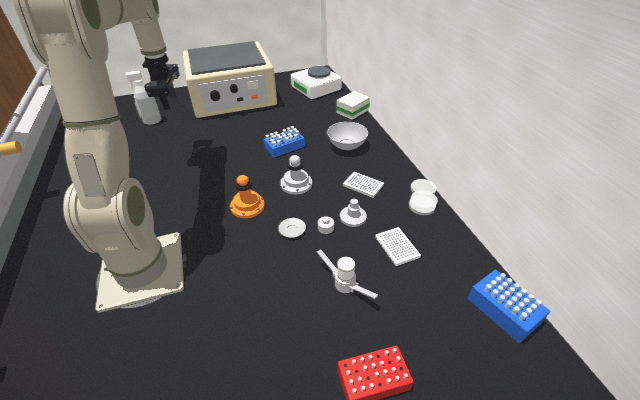

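View pics/top0.png

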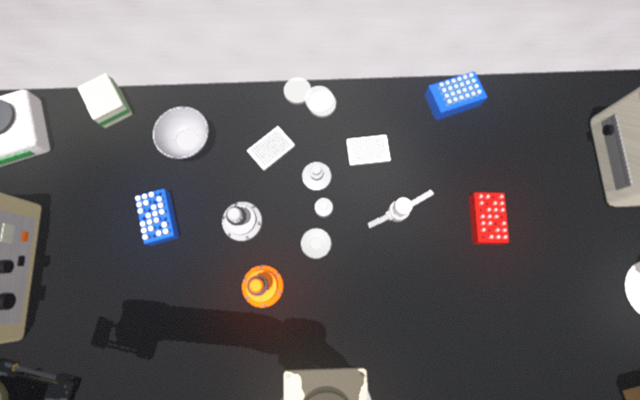

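The side view shows the coupling at (346,270) with two arms, the grey adaptor at (295,178) and its orange look-alike at (246,198). In the top view the coupling is at (401,208) and the adaptor at (241,221). Next I'll fit geometric models to the masks.

```bash
cat > h.py <<'E'
from bench import r
import cv2,numpy as np
from scipy.spatial.transform import Rotation as R
from scipy.optimize import minimize
SS=4
def proj(c,P):
    p=(np.asarray(P,float)-c['xyz'])@R.from_quat(c['attitude']).as_matrix()
    q=p@np.asarray(c['camera_matrix']).T
    return q[:,:2]/q[:,2:]
t=np.linspace(0,2*np.pi,40)
def cyl(x,y,r0,z0,r1,z1):
    return np.vstack([np.c_[x+a*np.cos(t),y+a*np.sin(t),0*t+z] for a,z in((r0,z0),(r1,z1))])
def adaptor(p):
    x,y,h=p[:3]
    return [cyl(x,y,.06,0,.06,.022),cyl(x,y,.045,.022,.045,.04),cyl(x,y,.02,.04,.02,h-.024),cyl(x,y,.015,h-.024,.015,h-.012),
      cyl(x,y,.02,h-.012,.02,h-.006),cyl(x,y,.02,h-.006,.015,h),cyl(x,y,.028,h-.036,.028,h-.024)]
def coupling(p,z=0):
    x,y,w,qa,qb=p[:5]; z=p[5] if len(p)>5 else z
    out=[cyl(x,y,.029,z,.029,z+.044),cyl(x,y,.0235,z+.044,.0235,z+.098)]
    for s,q in((1,qa),(-1,qb)):
        a=np.radians(35)-q; u=np.array([np.cos(a),np.sin(a)]); n=np.array([-u[1],u[0]])
        B=[]
        for l in(0,.085):
            for k in(-.003,.003):
                for v in(-.0075,.0075):
                    e=u*l+n*k; B.append([v,s*(.031+e[0]),.0215+e[1]+z])
        B=np.array(B); C=B.copy(); C[:,0]=x+np.cos(w)*B[:,0]-np.sin(w)*B[:,1]; C[:,1]=y+np.sin(w)*B[:,0]+np.cos(w)*B[:,1]
        out.append(C)
    return out
def sil(c,parts):
    m=np.zeros((400*SS,640*SS),np.uint8)
    for P in parts:
        q=((proj(c,P)+.5)*SS-.5).astype(np.float32)
        cv2.fillConvexPoly(m,cv2.convexHull(np.round(q*16).astype(np.int32)),255,shift=4)
    return cv2.resize(m,(640,400),interpolation=cv2.INTER_AREA)/255.
def fit(model,obs,p0,step):
    p0=np.array(p0,float); step=np.array(step)
    f=lambda d:sum(np.abs(sil(c,model(p0+d*step))-m).sum()/m.sum() for c,m in obs)
    n=len(p0); best=minimize(f,np.zeros(n),method='Nelder-Mead',options=dict(initial_simplex=np.vstack([np.zeros(n),2*np.eye(n)]),xatol=.02,maxiter=250))
    return p0+best.x*step,best.fun
def pick(thing,cam,near):
    ds=[d for d in r.outline_of(thing,cam) if np.hypot(*(np.array(d['bbox'][:2])-near))<25]
    return ds[0]['mask'].astype(float) if ds else None
def ray0(c,u,z):
    M=R.from_quat(c['attitude']).as_matrix(); d=M@np.linalg.solve(c['camera_matrix'],[u[0],u[1],1]); return c['xyz']+d*(z-c['xyz'][2])/d[2]
E
cat > a.py <<'E'
from h import *
C={n:r.camera(n) for n in('side','top')}
oc=[];oa=[]
for n,nc,na in(('side',(348,276),(296,175)),('top',(401,209),(243,220))):
    m=pick('coupling',n,nc)
    for k in('cam_a','cam_b'):
        for d in r.outline_of(k,n): m=np.maximum(m,d['mask']) if d['score']>.4 else m
    oc.append((C[n],m)); oa.append((C[n],pick('adaptor',n,na)))
c0=ray0(C['top'],(401,209),.08); a0=ray0(C['top'],(241,221),.05)
print(c0,a0)
for o in(oc,[oc[0]],[oc[1]]): print('coupling',fit(coupling,o,[c0[0],c0[1],-.4,.1,.1],[.005,.005,.1,.1,.1]))
for o in(oa,[oa[0]],[oa[1]]):
  if all(m is not None for _,m in o): print('adaptor',fit(adaptor,o,[a0[0],a0[1],.131],[.005,.005,.005]))
pc=fit(coupling,oc,[c0[0],c0[1],-.4,.1,.1],[.005,.005,.1,.1,.1])[0]; pa=fit(adaptor,oa,[a0[0],a0[1],.131],[.005,.005,.005])[0]
T=[]
for n,(u,v),(ua,va) in(('side',(348,276),(296,175)),('top',(401,209),(243,220))):
  for md,p,(uu,vv) in((coupling,pc,(u,v)),(adaptor,pa,(ua,va))):
    im=cv2.resize(C[n]['img'][vv-40:vv+40,uu-50:uu+50,::-1],None,fx=4,fy=4,interpolation=cv2.INTER_CUBIC)
    for P in md(p):
        q=(proj(C[n],P)-[uu-50,vv-40]+.5)*4; cv2.polylines(im,[cv2.convexHull(q.astype(np.int32))],True,(0,0,255),1)
    T.append(im)
cv2.imwrite('pics/fit.png',cv2.resize(np.vstack([np.hstack(T[:2]),np.hstack(T[2:])]),(750,600)))
E
python3 a.py
```

```text
[ 0.55014786 -0.23709843  0.08      ] [0.53635541 0.22965135 0.05      ]
coupling (array([ 0.55964182, -0.24059649,  0.46166851,  0.09224361, -1.71814573]), np.float64(0.5154607432314282))
coupling (array([ 0.56055655, -0.23922533, -0.4989788 ,  1.18058017, -0.99780787]), np.float64(0.35548933229679536))
coupling (array([ 0.55586911, -0.2367265 ,  0.47251534, -1.35610784,  0.21628457]), np.float64(0.24426111908177903))
adaptor (array([0.54733156, 0.23738952, 0.12232745]), np.float64(0.17786163623103915))
adaptor (array([0.54798524, 0.23899068, 0.12198395]), np.float64(0.08477895506028499))
adaptor (array([0.54546284, 0.23614694, 0.12183373]), np.float64(0.08587306326930096))
```

View pics/fit.png

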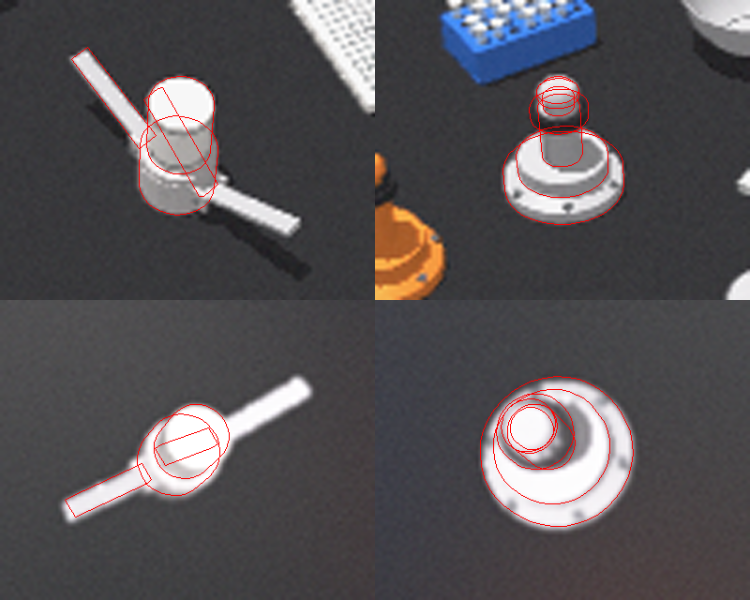

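The overlay shows the adaptor fit is good. The coupling masks missed one arm (tips at about (72,55) and (300,225) in the side crop), so I'll refit the coupling on a brightness mask.

```bash
cat > b.py <<'E'
from h import *
C={n:r.camera(n) for n in('side','top')}
o=[];
for n,(u,v) in(('side',(348,276)),('top',(401,209))):
    g=C[n]['img'].max(2); w=np.zeros_like(g); w[v-36:v+36,u-45:u+40]=(g[v-36:v+36,u-45:u+40]>110)
    w=cv2.morphologyEx(w,cv2.MORPH_CLOSE,np.ones((3,3),np.uint8))
    k,l=cv2.connectedComponents(w); i=np.argmax(np.bincount(l[l>0])); o.append((C[n],(l==i).astype(float)))
for q in(o,o[:1],o[1:]):
    p,f=fit(coupling,q,[.556,-.238,.47,.1,.1],[.003,.003,.05,.1,.1]); print(np.round(p,4),f)
    if q is o: pc=p
pa=[.547,.2374,.125]
T=[]
for n,(u,v),(ua,va) in(('side',(348,276),(296,175)),('top',(401,209),(243,220))):
  for md,p,(uu,vv) in((coupling,pc,(u,v)),(adaptor,pa,(ua,va))):
    im=cv2.resize(C[n]['img'][vv-40:vv+40,uu-50:uu+50,::-1],None,fx=4,fy=4,interpolation=cv2.INTER_CUBIC)
    for P in md(p):
        q=(proj(C[n],P)-[uu-50,vv-40]+.5)*4; cv2.polylines(im,[cv2.convexHull(q.astype(np.int32))],True,(0,0,255),1)
    T.append(im)
cv2.imwrite('pics/fit2.png',cv2.resize(np.vstack([np.hstack(T[:2]),np.hstack(T[2:])]),(750,600)))
s=r.read_state(); Rt=R.from_quat(s['eef_rot']).as_matrix(); print(Rt.round(3))
E
python3 b.py
```

```text
[ 0.559  -0.241   0.4559  0.1303  0.1659] 0.25553372573832933
[ 0.5595 -0.2403  0.4633  0.115   0.1904] 0.07498675145733968
[ 0.5578 -0.2419  0.4541  0.2198  0.1209] 0.162195699535853
[[-0.969  0.248  0.   ]
 [ 0.248  0.969  0.   ]
 [ 0.     0.    -1.   ]]
```

View pics/fit2.png

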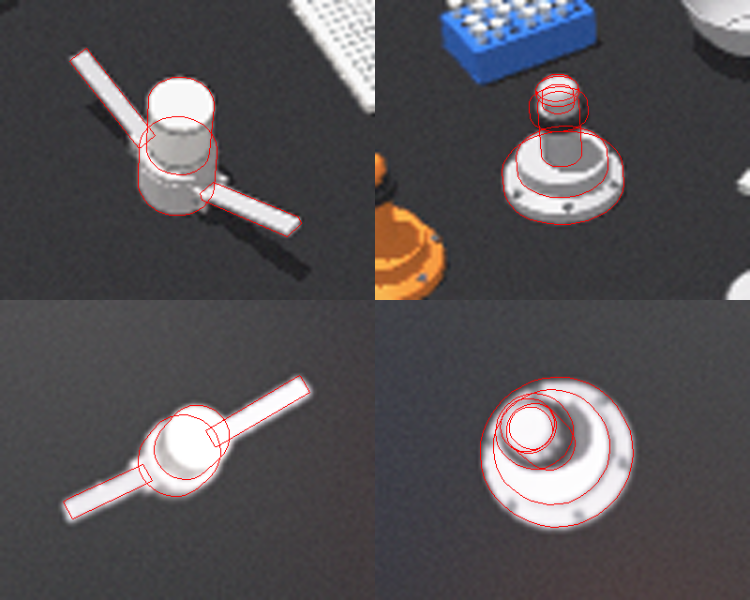

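The refit coupling matches in both views. First move: turn the tool by 0.864 rad to line its closing axis up with the coupling's x.

```bash
cat > w.py <<'E'
import sys; from h import *
s=r.read_state(); M=R.from_quat(s['eef_rot']).as_matrix()
yaw=np.arctan2(M[1,1],M[0,1]); print('t',round(s['time'],2),'pos',s['ee_pos'].round(4),'yaw_y',round(yaw,4),'tilt',M[:,2].round(4),'F',s['ft_force'].round(1),'w',s['width'],'g',s['grip_force'])
if len(sys.argv)>3: print('tool shift',((np.array(list(map(float,sys.argv[1:4])))-s['ee_pos'])@M).round(4))
E
python3 -m pendant '[[0,0,0,0.108],[0,0,0,0.108],[0,0,0,0.108],[0,0,0,0.108],[0,0,0,0.108],[0,0,0,0.108],[0,0,0,0.108],[0,0,0,0.108]]' 1; python3 w.py .5 .25 .234; python3 w.py .559 -.2405 .234
```

```text
time: 1.77
ee_pos: [0.1551, 0.6055, 0.2336]
eef_rot: [0.531, 0.847, 0.0, -0.0]
ft_force: [-0.2, 0.5, -0.5]
width: 0.087
grip_force: 0.0
t 1.77 pos [0.1551 0.6055 0.2336] yaw_y 0.4507 tilt [-0.  0. -1.] F [-0.2  0.5 -0.5] w 0.08704329169040771 g 0.0
tool shift [-0.4702  0.1557 -0.0005]
t 1.77 pos [0.1551 0.6055 0.2336] yaw_y 0.4507 tilt [-0.  0. -1.] F [-0.2  0.5 -0.5] w 0.08704329169040771 g 0.0
tool shift [-9.374e-01 -4.900e-03 -5.000e-04]
```

```bash
python3 -m pendant '[[-0.0362,0.012,0,0],[-0.0362,0.012,0,0],[-0.0362,0.012,0,0],[-0.0362,0.012,0,0],[-0.0362,0.012,0,0],[-0.0362,0.012,0,0],[-0.0362,0.012,0,0],[-0.0362,0.012,0,0]]' >/dev/null; python3 -m pendant '[[-0.0362,0.012,0,0],[-0.0362,0.012,0,0],[-0.0362,0.012,0,0],[-0.0362,0.012,0,0],[-0.0362,0.012,0,0],[0,0,0,0],[0,0,0,0]]'; python3 w.py .559 -.2405 .234
```

```text
time: 3.02
ee_pos: [0.5038, 0.2494, 0.2336]
eef_rot: [0.531, 0.847, -0.0, 0.0]
ft_force: [0.9, 1.1, -0.0]
width: 0.0871
grip_force: 0.0
t 3.02 pos [0.5038 0.2494 0.2336] yaw_y 0.4514 tilt [ 5.e-04 -4.e-04 -1.e+00] F [ 0.9  1.1 -0. ] w 0.08708238903066993 g 0.0
tool shift [-4.649e-01 -1.641e-01 -2.000e-04]
```

```bash
python3 -m pendant '[[-0.0358,-0.0126,0,0],[-0.0358,-0.0126,0,0],[-0.0358,-0.0126,0,0],[-0.0358,-0.0126,0,0],[-0.0358,-0.0126,0,0],[-0.0358,-0.0126,0,0],[-0.0358,-0.0126,0,0],[-0.0358,-0.0126,0,0]]' >/dev/null; python3 -m pendant '[[-0.0358,-0.0126,0,0],[-0.0358,-0.0126,0,0],[-0.0358,-0.0126,0,0],[-0.0358,-0.0126,0,0],[-0.0358,-0.0126,0,0],[0,0,0,-0.005],[0,0,0,0]]'; python3 w.py .559 -.2405 .067
```

```text
time: 4.27
ee_pos: [0.56, -0.2396, 0.2331]
eef_rot: [0.528, 0.849, -0.0, -0.0]
ft_force: [-0.5, 0.8, -0.5]
width: 0.087
grip_force: 0.0
t 4.27 pos [ 0.56   -0.2396  0.2331] yaw_y 0.4586 tilt [-8.e-04 -4.e-04 -1.e+00] F [-0.5  0.8 -0.5] w 0.08698730054267767 g 0.0
tool shift [-0.0004 -0.0012  0.1661]
```

```bash
python3 -m pendant '[[0,-0.001,0.033,0],[0,0,0.033,0],[0,0,0.033,0],[0,0,0.033,0],[0,0,0.02,0],[0,0,0.014,0],[0,0,0,0],[0,0,0,0]]'; python3 -m pendant '[[0,0,0,0],[0,0,0,0],[0,0,0,0],[0,0,0,0],[0,0,0,0],[0,0,0,0],[0,0,0,0],[0,0,0,0]]' 0.3 40;python3 w.py
```

```text
time: 4.93
ee_pos: [0.5599, -0.2375, 0.0679]
eef_rot: [0.526, 0.85, 0.0, -0.0]
ft_force: [0.1, -0.7, 1.3]
width: 0.0871
grip_force: 0.0
time: 5.6
ee_pos: [0.5592, -0.239, 0.0675]
eef_rot: [0.527, 0.85, -0.0, -0.0]
ft_force: [-1.8, -0.0, 2.4]
width: 0.0466
grip_force: 39.9
t 5.6 pos [ 0.5592 -0.239   0.0675] yaw_y 0.4607 tilt [-3.e-04 -0.e+00 -1.e+00] F [-1.8 -0.   2.4] w 0.04662583774449299 g 39.9455478368327
```

```bash
python3 -m pendant '[[0,0,-0.02,0],[0,0,-0.035,0],[0,0,-0.035,0],[0,0,-0.035,0],[0,0,-0.035,0],[0,0,-0.005,0],[0,0,0,0],[0,0,0,0]]' - 40; python3 w.py .547 .2376 .2325
```

```text
time: 6.27
ee_pos: [0.5588, -0.2382, 0.2308]
eef_rot: [0.527, 0.85, -0.0, -0.001]
ft_force: [-0.9, 0.5, -6.2]
width: 0.0465
grip_force: 39.9
t 6.27 pos [ 0.5588 -0.2382  0.2308] yaw_y 0.4613 tilt [-0.0019  0.001  -1.    ] F [-0.9  0.5 -6.2] w 0.04648550107598578 g 39.947100863792
tool shift [ 0.4314  0.2012 -0.0012]
```

```bash
python3 -m pendant '[[0.014,0.0065,0,0],[0.028,0.013,0,0],[0.028,0.013,0,0],[0.028,0.013,0,0],[0.028,0.013,0,0],[0.028,0.013,0,0],[0.028,0.013,0,0],[0.028,0.013,0,0]]' >/dev/null; python3 -m pendant '[[0.028,0.013,0,0],[0.028,0.013,0,0],[0.028,0.013,0,0],[0.028,0.013,0,0],[0.028,0.013,0,0],[0.028,0.013,0,0],[0.028,0.013,0,0],[0.014,0.0065,0,0]]'>/dev/null; python3 -m pendant '[[0.0114,0.0062,0,0],[0,0,0,0],[0,0,0,0],[0,0,0,0]]';  python3 w.py .547 .2376 .2325
cat > c.py <<'E'
from h import *
import sys
C={n:r.camera(n) for n in('side','top')}
s=r.read_state(); e=s['ee_pos']; pa=[.547,.2374,.125]; pc=[e[0],e[1],.456,.13,.17,e[2]-.0675]
T=[]
for n in('side','top'):
    uu,vv=proj(C[n],[[.547,.2374,.13]])[0].astype(int)
    im=cv2.resize(C[n]['img'][vv-50:vv+50,uu-50:uu+50,::-1],None,fx=4,fy=4,interpolation=cv2.INTER_CUBIC)
    for P,k in [(P,(0,0,255)) for P in coupling(pc)]+[(P,(0,255,0)) for P in adaptor(pa)]:
        q=(proj(C[n],P)-[uu-50,vv-50]+.5)*4; cv2.polylines(im,[cv2.convexHull(q.astype(np.int32))],True,k,1)
    T.append(im)
cv2.imwrite('pics/'+sys.argv[1],np.hstack(T))
E
python3 c.py hov.png
```

```text
time: 7.93
ee_pos: [0.5479, 0.2351, 0.2318]
eef_rot: [0.528, 0.849, -0.001, 0.0]
ft_force: [-0.6, -0.2, -5.2]
width: 0.0462
grip_force: 39.9
t 7.93 pos [0.5479 0.2351 0.2318] yaw_y 0.4588 tilt [-8.0e-04 -1.5e-03 -1.0e+00] F [-0.6 -0.2 -5.2] w 0.046190801823181984 g 39.94613686110824
tool shift [ 0.0027  0.0003 -0.0007]
```

View pics/hov.png

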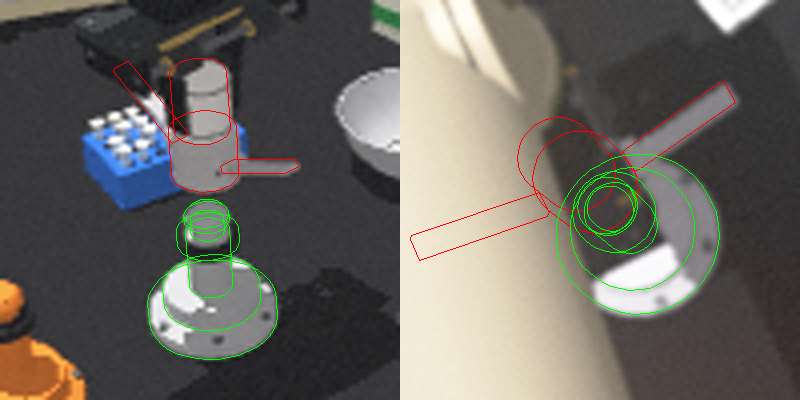

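Overlay matches: coupling mouth is above the adaptor nose at about (205,205) in the side crop, with both arms up. Correcting 2.7 mm and descending.

```bash
python3 -m pendant '[[0.003,0,0,0],[0,0,0.01,0],[0,0,0.01,0],[0,0,0.01,0],[0,0,0.004,0],[0,0,0.002,0],[0,0,0,0],[0,0,0,0]]'; python3 w.py .547 .238 .165; python3 w.py
```

```text
time: 8.7
ee_pos: [0.5465, 0.2398, 0.1967]
eef_rot: [0.527, 0.85, 0.0, 0.0]
ft_force: [-0.2, 0.3, -4.7]
width: 0.0463
grip_force: 39.9
t 8.7 pos [0.5465 0.2398 0.1967] yaw_y 0.461 tilt [ 2.e-04  1.e-04 -1.e+00] F [-0.2  0.3 -4.7] w 0.04632918752803821 g 39.94694262742996
tool shift [-0.0019 -0.0003  0.0317]
t 8.7 pos [0.5465 0.2398 0.1967] yaw_y 0.461 tilt [ 2.e-04  1.e-04 -1.e+00] F [-0.2  0.3 -4.7] w 0.04632918752803821 g 39.94694262742996
```

```bash
python3 -m pendant '[[0,0,0.002,0],[0,0,0.002,0],[0,0,0.002,0],[0,0,0.002,0],[0,0,0.002,0],[0,0,0,0]]'; python3 w.py .547 .238 .165
```

```text
time: 9.2
ee_pos: [0.5461, 0.2397, 0.186]
eef_rot: [0.527, 0.85, -0.0, -0.0]
ft_force: [0.5, -0.1, -4.6]
width: 0.0464
grip_force: 39.9
t 9.2 pos [0.5461 0.2397 0.186 ] yaw_y 0.461 tilt [-5.e-04 -3.e-04 -1.e+00] F [ 0.5 -0.1 -4.6] w 0.04635613500695348 g 39.94699315633625
tool shift [-0.0019  0.      0.021 ]
```

```bash
python3 -m pendant '[[-0.001,0,0.002,0],[0,0,0.002,0],[0,0,0.002,0],[0,0,0,0]]'; python3 -m pendant '[[0,0,0.002,0],[0,0,0.002,0],[0,0,0.002,0],[0,0,0,0]]'; python3 w.py
```

```text
time: 9.53
ee_pos: [0.5466, 0.2388, 0.18]
eef_rot: [0.527, 0.85, -0.0, -0.0]
ft_force: [-0.6, 0.0, -5.2]
width: 0.0464
grip_force: 39.9
time: 9.87
ee_pos: [0.5466, 0.2388, 0.174]
eef_rot: [0.527, 0.85, -0.0, -0.0]
ft_force: [-0.1, 0.1, -5.0]
width: 0.0465
grip_force: 39.9
t 9.87 pos [0.5466 0.2388 0.174 ] yaw_y 0.461 tilt [-4.e-04 -2.e-04 -1.e+00] F [-0.1  0.1 -5. ] w 0.0464931003802837 g 39.949396387673914
```

```bash
for i in 1; do python3 -m pendant '[[0,0,0.0015,0],[0,0,0.0015,0],[0,0,0.0015,0],[0,0,0,0]]'; python3 -m pendant '[[0,0,0.0015,0],[0,0,0.0015,0],[0,0,0.0015,0],[0,0,0,0]]'; done
```

```text
time: 10.2
ee_pos: [0.5467, 0.2388, 0.1697]
eef_rot: [0.527, 0.85, -0.0, -0.0]
ft_force: [-2.2, -1.3, -6.2]
width: 0.0464
grip_force: 40.0
time: 10.53
ee_pos: [0.5467, 0.2388, 0.1654]
eef_rot: [0.527, 0.85, -0.0, -0.0]
ft_force: [-1.8, -1.9, -4.9]
width: 0.0463
grip_force: 40.0
```

```bash
python3 -m pendant '[[0,-0.0007,0,0],[0,0,0.0015,0],[0,0,0.0015,0],[0,0,0,0]]'; python3 -m pendant '[[0,0,0.001,0],[0,0,0.001,0],[0,0,0.001,0],[0,0,0,0]]';python3 -m pendant '[[0,0,0.001,0],[0,0,0.001,0],[0,0,0,0]]'
```

```text
time: 10.87
ee_pos: [0.5464, 0.2387, 0.1629]
eef_rot: [0.527, 0.85, 0.0, 0.0]
ft_force: [-2.0, -1.5, 0.3]
width: 0.0466
grip_force: 39.9
time: 11.2
ee_pos: [0.5464, 0.2388, 0.1596]
eef_rot: [0.527, 0.85, 0.0, 0.0]
ft_force: [-0.7, -0.4, 1.1]
width: 0.0462
grip_force: 39.9
time: 11.45
ee_pos: [0.5464, 0.2387, 0.1575]
eef_rot: [0.527, 0.85, 0.0, 0.0]
ft_force: [-0.6, 1.2, 0.3]
width: 0.0462
grip_force: 39.9
```

```bash
python3 -m pendant '[[0,0,0.001,0],[0,0,0.001,0],[0,0,0.001,0],[0,0,0,0]]';python3 -m pendant '[[0,0,0.001,0],[0,0,0.001,0],[0,0,0,0]]'
```

```text
time: 11.78
ee_pos: [0.5464, 0.2387, 0.155]
eef_rot: [0.527, 0.85, 0.0, 0.0]
ft_force: [-1.1, 0.0, 5.7]
width: 0.046
grip_force: 39.9
time: 12.03
ee_pos: [0.5465, 0.2388, 0.1549]
eef_rot: [0.527, 0.85, 0.001, -0.0]
ft_force: [-9.1, -3.5, 22.7]
width: 0.0463
grip_force: 40.0
```

```bash
python3 -m pendant '[[0,-0.001,0,0],[0,0,0,0]]'; python3 -m pendant '[[0,0,0.0004,0],[0,0,0,0],[0,0,0,0]]'; python3 c.py home.png
```

```text
time: 12.2
ee_pos: [0.5464, 0.2387, 0.1549]
eef_rot: [0.527, 0.85, 0.002, 0.001]
ft_force: [-3.9, -1.8, 17.7]
width: 0.0461
grip_force: 40.0
time: 12.45
ee_pos: [0.5464, 0.2387, 0.1549]
eef_rot: [0.527, 0.85, 0.002, 0.001]
ft_force: [-5.2, -1.7, 21.1]
width: 0.0461
grip_force: 40.0
```

View pics/home.png

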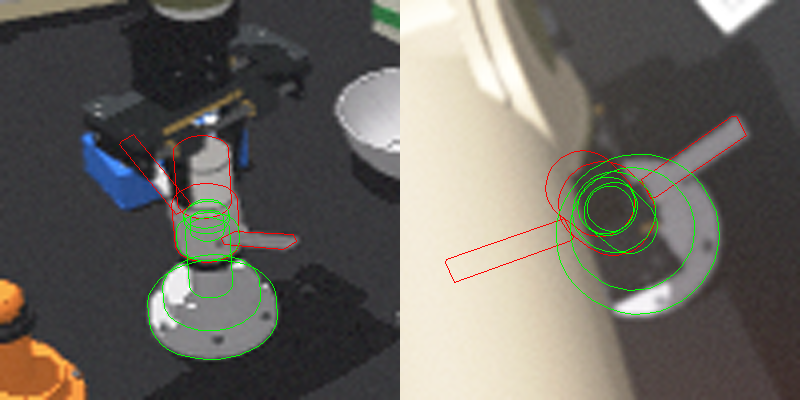

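Force rose without further travel, and mouth height (~0.087 m) agrees with the measured stem top (~0.123), so it is home. The red overlay sits on the cup at (205,235) and the arms are up. Relieving and releasing.

```bash
python3 -m pendant '[[0,0,-0.001,0],[0,0,-0.0007,0],[0,0,0,0]]'; python3 -m pendant '[[0,0,0,0],[0,0,0,0],[0,0,0,0],[0,0,0,0],[0,0,0,0],[0,0,0,0]]' 0.85; python3 -m pendant '[[0,0,-0.01,0],[0,0,-0.02,0],[0,0,-0.03,0],[0,0,-0.03,0],[0,0,-0.01,0],[0,0,0,0]]'; python3 w.py .5464 .2387 .255; python3 -c "print(.5464-.442*.081,.2387+.897*.081,' b ',.5464+.442*.081,.2387-.897*.081)"
```

```text
time: 12.8
ee_pos: [0.5463, 0.2387, 0.155]
eef_rot: [0.527, 0.85, 0.001, 0.001]
ft_force: [1.1, 1.3, 9.1]
width: 0.0462
grip_force: 39.9
time: 13.3
ee_pos: [0.5451, 0.238, 0.1536]
eef_rot: [0.527, 0.85, -0.0, -0.0]
ft_force: [0.0, 0.4, -0.1]
width: 0.072
grip_force: 0.0
time: 13.8
ee_pos: [0.5466, 0.2386, 0.2578]
eef_rot: [0.527, 0.85, 0.003, 0.001]
ft_force: [-0.1, 0.3, 0.3]
width: 0.0738
grip_force: 0.0
t 13.8 pos [0.5466 0.2386 0.2578] yaw_y 0.4608 tilt [ 0.0048  0.0031 -1.    ] F [-0.1  0.3  0.3] w 0.07383733278897466 g 0.0
tool shift [ 0.0002 -0.0002  0.0028]
0.510598 0.311357  b  0.582202 0.166043
```

```bash
python3 -m pendant '[[0.021,0,0,0],[0.03,0,0,0],[0.03,0,0,0],[0,0,0,0],[0,0,0,0],[0,0,0,0],[0,0,0,0],[0,0,0,0]]' 0; python3 w.py .5106 .3114 .165; python3 c.py rel.png
```

```text
time: 14.47
ee_pos: [0.5098, 0.3094, 0.2537]
eef_rot: [0.528, 0.849, -0.0, 0.0]
ft_force: [-0.4, -0.2, -0.2]
width: 0.0287
grip_force: 0.0
t 14.47 pos [0.5098 0.3094 0.2537] yaw_y 0.459 tilt [ 0.e+00 -4.e-04 -1.e+00] F [-0.4 -0.2 -0.2] w 0.02871706723706943 g 0.0
tool shift [0.0015 0.0016 0.0887]
```

View pics/rel.png

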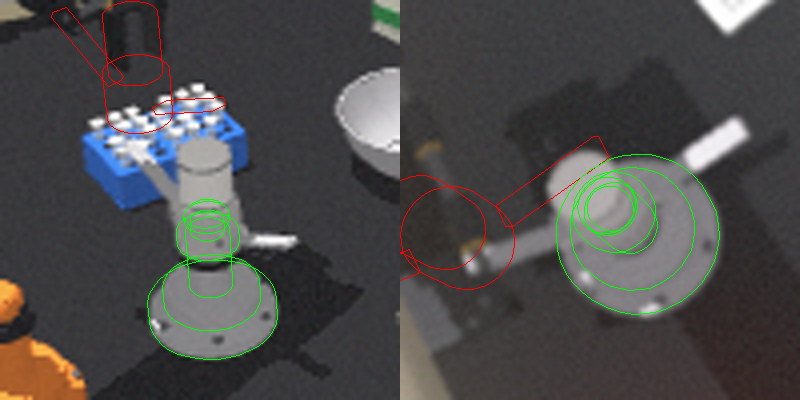

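The coupling sits upright on the adaptor with both arms still up, and the fingers are above arm a's outer part. Descending onto arm a.

```bash
python3 -m pendant '[[0.001,0.001,0.03,0],[0,0,0.03,0],[0,0,0.025,0],[0,0,0,0],[0,0,0,0]]' 0; python3 w.py .5106 .3114 .15; python3 -m pendant '[[0,0,0.004,0],[0,0,0.004,0],[0,0,0.004,0],[0,0,0.004,0],[0,0,0.004,0],[0,0,0,0]]'; python3 w.py .5106 .3114 .082
```

```text
time: 14.98
ee_pos: [0.5094, 0.3114, 0.1685]
eef_rot: [0.527, 0.85, -0.001, -0.0]
ft_force: [0.3, -0.0, 0.6]
width: 0.0006
grip_force: 0.0
t 14.98 pos [0.5094 0.3114 0.1685] yaw_y 0.4604 tilt [-0.0016 -0.0014 -1.    ] F [ 0.3 -0.   0.6] w 0.0005936432753457587 g 0.0
tool shift [-0.0005  0.0012  0.0185]
time: 15.48
ee_pos: [0.5096, 0.3122, 0.1485]
eef_rot: [0.527, 0.85, 0.0, -0.0]
ft_force: [-0.6, 1.1, 1.2]
width: 0.0006
grip_force: 0.7
t 15.48 pos [0.5096 0.3122 0.1485] yaw_y 0.4612 tilt [-0.e+00  3.e-04 -1.e+00] F [-0.6  1.1  1.2] w 0.000562635359027033 g 0.6518165306624724
tool shift [-0.0012  0.0005  0.0665]
```

```bash
python3 -m pendant '[[-0.001,0,0.004,0],[0,0,0.004,0],[0,0,0.004,0],[0,0,0.004,0],[0,0,0.004,0],[0,0,0,0]]'; python3 -m pendant '[[0,0,0.004,0],[0,0,0.004,0],[0,0,0.004,0],[0,0,0.004,0],[0,0,0.004,0],[0,0,0,0]]'; python3 w.py .5106 .3114 .082
```

```text
time: 15.98
ee_pos: [0.5097, 0.3111, 0.1278]
eef_rot: [0.527, 0.85, -0.001, -0.0]
ft_force: [-0.7, 0.7, 0.3]
width: 0.0007
grip_force: 0.7
time: 16.48
ee_pos: [0.5102, 0.3103, 0.1079]
eef_rot: [0.527, 0.85, -0.001, 0.0]
ft_force: [1.1, -0.0, 2.1]
width: 0.0006
grip_force: 0.7
t 16.48 pos [0.5102 0.3103 0.1079] yaw_y 0.4604 tilt [-3.0e-04 -1.1e-03 -1.0e+00] F [ 1.1 -0.   2.1] w 0.0006048087370060256 g 0.6915233313156932
tool shift [0.0008 0.0009 0.0259]
```

```bash
python3 -m pendant '[[0,0,0.003,0],[0,0,0.003,0],[0,0,0.003,0],[0,0,0.003,0]]'; python3 -m pendant '[[0,0,0.003,0],[0,0,0.003,0],[0,0,0.002,0]]'; python3 w.py .5106 .3114 .082
```

```text
time: 16.82
ee_pos: [0.5101, 0.3112, 0.0966]
eef_rot: [0.527, 0.85, 0.0, -0.0]
ft_force: [-0.5, 0.5, 4.7]
width: 0.0003
grip_force: 1.6
time: 17.07
ee_pos: [0.5099, 0.3113, 0.0883]
eef_rot: [0.527, 0.85, -0.0, -0.0]
ft_force: [-0.3, 0.3, 2.7]
width: 0.0005
grip_force: 1.4
t 17.07 pos [0.5099 0.3113 0.0883] yaw_y 0.4612 tilt [-4.e-04  0.e+00 -1.e+00] F [-0.3  0.3  2.7] w 0.00045494110731817685 g 1.446003095334163
tool shift [-0.0002  0.0007  0.0063]
```

```bash
python3 -m pendant '[[0,0,0.002,0],[0,0,0.002,0],[0,0,0.002,0]]'; python3 -m pendant '[[0,0,0.0015,0],[0,0,0.0015,0]]';  python3 -m pendant '[[0,0,0.0015,0],[0,0,0,0]]'
```

```text
time: 17.32
ee_pos: [0.51, 0.3113, 0.0826]
eef_rot: [0.527, 0.85, 0.0, -0.0]
ft_force: [-1.0, 0.1, 2.5]
width: 0.0003
grip_force: 1.4
time: 17.48
ee_pos: [0.5101, 0.3112, 0.0797]
eef_rot: [0.527, 0.85, 0.0, -0.0]
ft_force: [-1.5, 0.3, 2.7]
width: 0.0005
grip_force: 1.3
time: 17.65
ee_pos: [0.51, 0.3111, 0.078]
eef_rot: [0.527, 0.85, -0.0, -0.0]
ft_force: [-1.3, 0.0, 2.3]
width: 0.0005
grip_force: 1.1
```

```bash
python3 -m pendant '[[0,0,0.0015,0],[0,0,0.0015,0]]'; python3 -m pendant '[[0,0,0.0015,0],[0,0,0.0015,0]]';  python3 -m pendant '[[0,0,0.0015,0],[0,0,0,0]]'
```

```text
time: 17.82
ee_pos: [0.5103, 0.3114, 0.0755]
eef_rot: [0.527, 0.85, 0.0, 0.0]
ft_force: [-0.3, 1.1, 4.4]
width: 0.0004
grip_force: 1.8
time: 17.98
ee_pos: [0.5102, 0.3114, 0.0724]
eef_rot: [0.527, 0.85, 0.0, -0.0]
ft_force: [0.3, 1.1, 4.1]
width: 0.0
grip_force: 1.9
time: 18.15
ee_pos: [0.51, 0.3113, 0.0707]
eef_rot: [0.527, 0.85, 0.0, -0.0]
ft_force: [-0.4, 1.4, 4.6]
width: 0.0003
grip_force: 2.2
```

```bash
python3 -m pendant '[[0,0,0.0015,0],[0,0,0.0015,0]]'; python3 -m pendant '[[0,0,0.0015,0],[0,0,0,0]]';  python3 -m pendant '[[0,0,0.0015,0],[0,0,0,0]]'
```

```text
time: 18.32
ee_pos: [0.5103, 0.3114, 0.0682]
eef_rot: [0.527, 0.85, 0.0, 0.0]
ft_force: [-1.3, 2.0, 9.4]
width: 0.0005
grip_force: 4.1
time: 18.48
ee_pos: [0.5103, 0.3118, 0.0669]
eef_rot: [0.527, 0.85, 0.001, -0.0]
ft_force: [-1.7, 1.6, 9.0]
width: 0.0007
grip_force: 4.4
time: 18.65
ee_pos: [0.5104, 0.3121, 0.0658]
eef_rot: [0.527, 0.85, 0.001, -0.0]
ft_force: [-2.3, 1.8, 12.0]
width: 0.0006
grip_force: 5.4
```

```bash
python3 -m pendant '[[0,0,0.0015,0],[0,0,0,0]]';  python3 -m pendant '[[0,0,0.0015,0],[0,0,0,0]]'; python3 -m pendant '[[0,0,-0.015,0],[0,0,-0.03,0],[0,0,-0.035,0],[0,0,-0.035,0],[0,0,-0.04,0],[0,0,-0.04,0],[0,0,0,0]]'; python3 w.py .5822 .166 .254; python3 c.py a.png
```

```text
time: 18.82
ee_pos: [0.5105, 0.3124, 0.0646]
eef_rot: [0.527, 0.85, 0.001, -0.0]
ft_force: [-2.0, 3.0, 13.3]
width: 0.0007
grip_force: 6.3
time: 18.98
ee_pos: [0.5106, 0.3127, 0.0634]
eef_rot: [0.527, 0.85, 0.002, -0.0]
ft_force: [-4.9, 2.6, 15.7]
width: 0.0006
grip_force: 7.5
time: 19.57
ee_pos: [0.5126, 0.3118, 0.2646]
eef_rot: [0.527, 0.85, 0.005, 0.002]
ft_force: [1.4, -0.1, 1.0]
width: 0.0002
grip_force: 0.0
t 19.57 pos [0.5126 0.3118 0.2646] yaw_y 0.4601 tilt [ 0.008   0.0062 -0.9999] F [ 1.4 -0.1  1. ] w 0.00023393289977187448 g 0.0
tool shift [-0.1616 -0.0025  0.0103]
```

View pics/a.png

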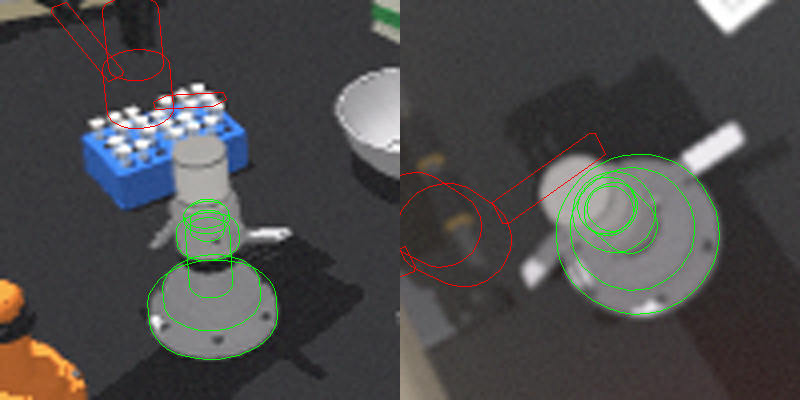

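Arm a is down (side crop, tip at (155,245)). However, the capsule top has shifted from about (205,140) to (198,137), so the coupling has tilted slightly towards a. I'll press gently on the b side of the capsule top to seat it level before swinging arm b.

```bash
python3 -m pendant '[[-0.03,0,0,0],[-0.035,-0.001,0,0],[-0.027,0,0,0],[0,0,0,0],[0,0,0,0]]'; python3 w.py .5517 .2279 .21;  python3 w.py .5517 .2279 .1965
```

```text
time: 20.08
ee_pos: [0.5502, 0.2259, 0.2551]
eef_rot: [0.528, 0.849, -0.001, -0.0]
ft_force: [0.1, 1.1, -0.1]
width: 0.0003
grip_force: 0.0
t 20.08 pos [0.5502 0.2259 0.2551] yaw_y 0.4572 tilt [-0.0022 -0.0019 -1.    ] F [ 0.1  1.1 -0.1] w 0.0003302101851278351 g 0.0
tool shift [0.0011 0.0023 0.0451]
t 20.08 pos [0.5502 0.2259 0.2551] yaw_y 0.4572 tilt [-0.0022 -0.0019 -1.    ] F [ 0.1  1.1 -0.1] w 0.0003302101851278351 g 0.0
tool shift [0.0011 0.0024 0.0586]
```

```bash
python3 -m pendant '[[0.001,0.001,0.02,0],[0,0,0.02,0],[0,0,0.005,0],[0,0,0.003,0],[0,0,0.003,0],[0,0,0,0]]'; python3 -m pendant '[[0,0,0.0015,0],[0,0,0.0015,0],[0,0,0.0015,0],[0,0,0,0]]';python3 w.py
```

```text
time: 20.58
ee_pos: [0.5505, 0.23, 0.2059]
eef_rot: [0.527, 0.85, -0.0, -0.0]
ft_force: [-0.8, -0.2, 0.1]
width: 0.0005
grip_force: 0.0
time: 20.92
ee_pos: [0.5506, 0.2296, 0.2013]
eef_rot: [0.527, 0.85, 0.0, -0.0]
ft_force: [0.4, 0.6, 0.0]
width: 0.0006
grip_force: 0.0
t 20.92 pos [0.5506 0.2296 0.2013] yaw_y 0.461 tilt [ 0.e+00  1.e-04 -1.e+00] F [0.4 0.6 0. ] w 0.0005891811725863773 g 0.0
```

```bash
python3 -m pendant '[[0,0,0.001,0],[0,0,0.001,0],[0,0,0,0]]'; python3 -m pendant '[[0,0,0.001,0],[0,0,0.001,0],[0,0,0,0]]';python3 -m pendant '[[0,0,0.001,0],[0,0,0.001,0],[0,0,0,0]]'
```

```text
time: 21.17
ee_pos: [0.5509, 0.2295, 0.1996]
eef_rot: [0.527, 0.85, 0.0, 0.0]
ft_force: [0.1, -1.2, 1.1]
width: 0.0005
grip_force: 0.6
time: 21.42
ee_pos: [0.5519, 0.2292, 0.1989]
eef_rot: [0.527, 0.85, 0.001, 0.001]
ft_force: [0.8, -2.5, 9.9]
width: 0.0003
grip_force: 4.7
time: 21.67
ee_pos: [0.553, 0.229, 0.1985]
eef_rot: [0.527, 0.85, 0.002, 0.002]
ft_force: [-0.0, -4.2, 19.1]
width: 0.0007
grip_force: 9.3
```

```bash
python3 -m pendant '[[0,0,0.001,0],[0,0,0,0]]'; python3 -m pendant '[[0,0,-0.015,0],[0,0,-0.03,0],[0,0,-0.02,0],[-0.03,0,0,0],[-0.03,0,0,0],[-0.009,0,0,0],[0,0,0,0],[0,0,0,0]]'; python3 w.py .5822 .166 .254
cat > d.py <<'E'
# fit tilt: coupling model with free tilt, to the side brightness edges; compare capsule axis in picture
from h import *
import sys
C=r.camera('side'); e=np.array([.5464,.2387,.0875])
w=.458; ty=np.array([-np.sin(w),np.cos(w),0])
T=[]
uu,vv=proj(C,[[.547,.2374,.13]])[0].astype(int)
for deg,dz in((0,0),(float(sys.argv[2]),float(sys.argv[3]))):
    im=cv2.resize(C['img'][vv-40:vv+20,uu-30:uu+30,::-1],None,fx=6.6,fy=6.6,interpolation=cv2.INTER_CUBIC)
    Q=R.from_rotvec(np.radians(deg)*np.cross([0,0,1],ty)).as_matrix()
    for P in coupling([0,0,w,float(sys.argv[4]),float(sys.argv[5])],0):
        P=(P-[0,0,.03])@Q.T+[0,0,.03]+e+[0,0,dz]
        q=(proj(C,P)-[uu-30,vv-40]+.5)*6.6; cv2.polylines(im,[cv2.convexHull(q.astype(np.int32))],True,(0,0,255),1)
    T.append(im)
cv2.imwrite('pics/'+sys.argv[1],np.hstack(T))
E
python3 d.py tilt.png 2.5 .001 1.45 .17
```

```text
time: 21.83
ee_pos: [0.5535, 0.2288, 0.1983]
eef_rot: [0.528, 0.85, 0.003, 0.002]
ft_force: [-0.1, -4.9, 22.5]
width: 0.0007
grip_force: 11.7
time: 22.5
ee_pos: [0.5812, 0.1678, 0.259]
eef_rot: [0.527, 0.85, -0.0, -0.0]
ft_force: [-0.2, 0.7, 0.0]
width: 0.0007
grip_force: 0.0
t 22.5 pos [0.5812 0.1678 0.259 ] yaw_y 0.46 tilt [-5.e-04  2.e-04 -1.e+00] F [-0.2  0.7  0. ] w 0.0006785692855461186 g 0.0
tool shift [-0.002   0.0001  0.005 ]
```

View pics/tilt.png

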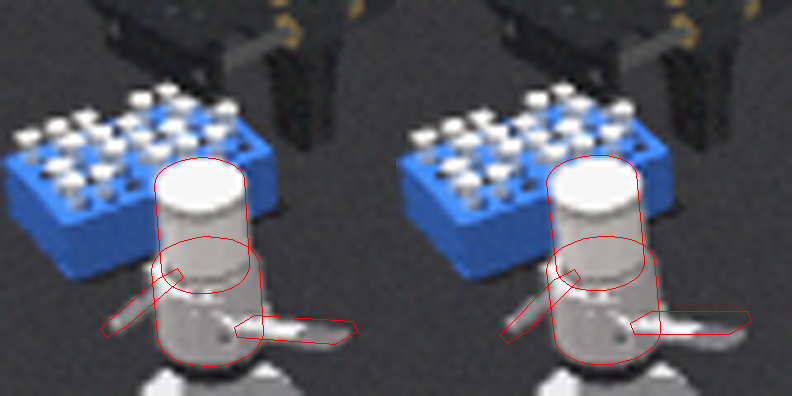

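In the left (untilted) overlay everything lines up: the coupling is upright and home, and arm a is at its stop with its tip at (105,325). Now arm b, pressed with less final force.

```bash
python3 -m pendant '[[-0.002,0,0.03,0],[0,0,0.03,0],[0,0,0.03,0],[0,0,0.006,0],[0,0,0.005,0],[0,0,0.004,0],[0,0,0.004,0],[0,0,0.004,0]]';python3 -m pendant '[[0,0,0.004,0],[0,0,0.004,0],[0,0,0.004,0],[0,0,0.004,0],[0,0,0.004,0]]'; python3 w.py .5822 .166 .08
```

```text
time: 23.22
ee_pos: [0.5832, 0.1665, 0.1478]
eef_rot: [0.527, 0.85, 0.001, 0.001]
ft_force: [0.6, -1.0, 3.9]
width: 0.0003
grip_force: 1.2
time: 23.63
ee_pos: [0.5824, 0.1658, 0.1262]
eef_rot: [0.527, 0.85, 0.0, 0.0]
ft_force: [0.4, -1.6, 3.4]
width: -0.0
grip_force: 1.6
t 23.63 pos [0.5824 0.1658 0.1262] yaw_y 0.4607 tilt [ 5.e-04  0.e+00 -1.e+00] F [ 0.4 -1.6  3.4] w -4.861766197140666e-06 g 1.6342623035234283
tool shift [ 0.0003 -0.0002  0.0462]
```

```bash
python3 -m pendant '[[0,0,0.004,0],[0,0,0.004,0],[0,0,0.004,0],[0,0,0.004,0],[0,0,0.004,0]]'; python3 w.py .5822 .166 .07
```

```text
time: 24.05
ee_pos: [0.582, 0.1671, 0.1061]
eef_rot: [0.527, 0.85, 0.001, -0.0]
ft_force: [-1.1, 1.2, 6.5]
width: 0.0007
grip_force: 2.7
t 24.05 pos [0.582  0.1671 0.1061] yaw_y 0.4617 tilt [-2.0e-04  1.3e-03 -1.0e+00] F [-1.1  1.2  6.5] w 0.0007207431070253832 g 2.6596515001074295
tool shift [-0.0011 -0.0003  0.0361]
```

```bash
python3 -m pendant '[[-0.0005,0,0.003,0],[0,0,0.003,0],[0,0,0.003,0]]'; python3 -m pendant '[[0,0,0.003,0],[0,0,0.003,0],[0,0,0.003,0]]'; python3 -m pendant '[[0,0,0.003,0],[0,0,0.002,0],[0,0,0.002,0]]'; python3 -m pendant '[[0,0,0.002,0],[0,0,0.002,0]]'
```

```text
time: 24.3
ee_pos: [0.5821, 0.1662, 0.0969]
eef_rot: [0.527, 0.85, 0.0, -0.0]
ft_force: [-0.7, 1.2, 4.3]
width: 0.0007
grip_force: 1.6
time: 24.55
ee_pos: [0.5823, 0.1655, 0.0879]
eef_rot: [0.527, 0.85, -0.0, -0.0]
ft_force: [0.1, 1.0, 2.7]
width: 0.0006
grip_force: 1.4
time: 24.8
ee_pos: [0.5823, 0.1654, 0.081]
eef_rot: [0.527, 0.85, -0.0, -0.0]
ft_force: [-0.3, 0.1, 2.7]
width: 0.0001
grip_force: 1.3
time: 24.97
ee_pos: [0.5824, 0.1655, 0.0771]
eef_rot: [0.527, 0.85, 0.0, 0.0]
ft_force: [0.1, -0.6, 2.9]
width: 0.0008
grip_force: 1.2
```

```bash
python3 -m pendant '[[0,0,0.002,0],[0,0,0.002,0]]'; python3 -m pendant '[[0,0,0.0015,0],[0,0,0.0015,0]]'; python3 -m pendant '[[0,0,0.0015,0],[0,0,0,0]]';python3 -m pendant '[[0,0,0.0015,0],[0,0,0,0]]'
```

```text
time: 25.13
ee_pos: [0.583, 0.1652, 0.0738]
eef_rot: [0.527, 0.85, 0.0, 0.0]
ft_force: [0.3, -3.0, 11.4]
width: 0.0003
grip_force: 4.8
time: 25.3
ee_pos: [0.5838, 0.1647, 0.0717]
eef_rot: [0.527, 0.85, 0.001, 0.001]
ft_force: [-0.4, -5.2, 15.8]
width: 0.0005
grip_force: 6.5
time: 25.47
ee_pos: [0.5841, 0.1644, 0.0704]
eef_rot: [0.527, 0.85, 0.001, 0.001]
ft_force: [0.3, -4.6, 14.5]
width: 0.0004
grip_force: 6.2
time: 25.63
ee_pos: [0.5844, 0.1645, 0.0692]
eef_rot: [0.527, 0.85, 0.001, 0.002]
ft_force: [0.6, -4.9, 16.3]
width: 0.0003
grip_force: 6.8
```

```bash
python3 -m pendant '[[0,0,-0.015,0],[0,0,-0.03,0],[0,0,-0.035,0],[0,0,-0.035,0],[0,0,-0.04,0],[0,0,-0.04,0],[0,0,0,0]]'; python3 d.py end.png 0 .002 1.45 1.45
```

```text
time: 26.22
ee_pos: [0.585, 0.1661, 0.2702]
eef_rot: [0.527, 0.85, 0.004, 0.003]
ft_force: [0.8, -0.5, 0.7]
width: 0.0007
grip_force: 0.0
```

View pics/end.png

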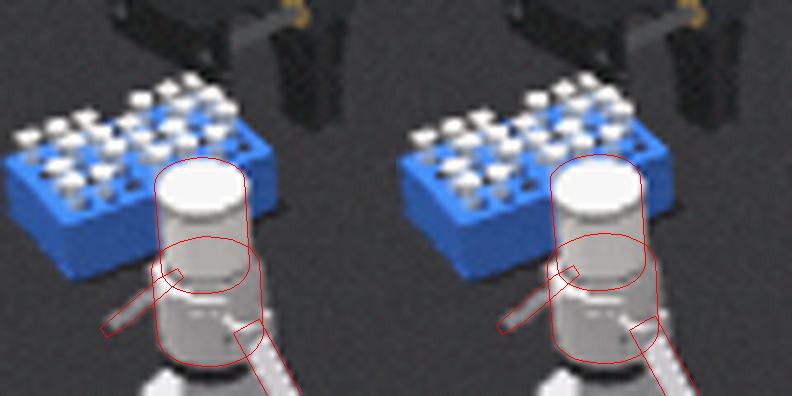

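Both arms are down, against their stops. The cup leans slightly towards b (about 1 px), so I'll measure the bright capsule-top centroid against its prediction, then level with one light press.

```bash
cat > e.py <<'E'
from h import *
C=r.camera('side'); e=np.array([.5464,.2387,.0875])
q=proj(C,[e+[0,0,.098]])[0]; u,v=q.astype(int)
g=C['img'].min(2)[v-8:v+8,u-10:u+10]; k,l,st,ce=cv2.connectedComponentsWithStats((g>215).astype(np.uint8))
i=1+np.argmax(st[1:,4]); c=ce[i]+[u-10,v-8]; print('top pred',q.round(2),'seen',c.round(2),st[i,4])
w=.458; ty=np.array([-np.sin(w),np.cos(w),0]); tx=np.array([np.cos(w),np.sin(w),0])
J=np.c_[[(proj(C,[e+[0,0,.098]+d*.001])[0]-q) for d in(tx,ty)]].T
print('px/mm along coupling x,y:',J.round(2).tolist(),'offset mm x,y',np.linalg.solve(J,c-q).round(1))
E
python3 e.py; python3 w.py .5424 .2467 .21; python3 w.py .5424 .2467 .1965
```

```text
top pred [292.75 142.2 ] seen [293.12 142.81] 80
px/mm along coupling x,y: [[0.22, -0.19], [-0.12, -0.11]] offset mm x,y [-1.6 -3.8]
t 26.32 pos [0.5829 0.1659 0.2634] yaw_y 0.4612 tilt [ 0.0021  0.0014 -1.    ] F [-1.2 -1.2 -1.3] w 0.0003839864592548092 g 0.0
tool shift [ 0.0904 -0.0004  0.0534]
t 26.32 pos [0.5829 0.1659 0.2634] yaw_y 0.4612 tilt [ 0.0021  0.0014 -1.    ] F [-1.2 -1.2 -1.3] w 0.0003839864592548092 g 0.0
tool shift [ 0.0904 -0.0005  0.0669]
```

```bash
python3 -m pendant '[[0.03,0,0,0],[0.03,0,0,0],[0.03,0,0,0],[0,0,0,0],[0,0,0.025,0],[0,0,0.02,0],[0,0,0.006,0],[0,0,0,0]]'; python3 -m pendant '[[0,0,0.003,0],[0,0,0.003,0],[0,0,0,0]]'; python3 w.py
```

```text
time: 26.98
ee_pos: [0.5408, 0.2455, 0.2083]
eef_rot: [0.527, 0.85, -0.002, -0.001]
ft_force: [0.2, 0.6, 0.3]
width: 0.0004
grip_force: 0.0
time: 27.23
ee_pos: [0.5426, 0.2462, 0.2055]
eef_rot: [0.527, 0.85, 0.0, 0.0]
ft_force: [-0.8, -0.4, -0.7]
width: 0.0003
grip_force: 0.0
t 27.23 pos [0.5426 0.2462 0.2055] yaw_y 0.4608 tilt [ 4.e-04  4.e-04 -1.e+00] F [-0.8 -0.4 -0.7] w 0.0002990426418929044 g 0.0
```

```bash
python3 -m pendant '[[0,0,0.0015,0],[0,0,0.0015,0],[0,0,0,0]]'; python3 -m pendant '[[0,0,0.0015,0],[0,0,0,0]]'; python3 w.py
```

```text
time: 27.48
ee_pos: [0.5424, 0.2462, 0.2024]
eef_rot: [0.527, 0.85, 0.0, -0.0]
ft_force: [-0.3, -0.6, -0.4]
width: 0.0004
grip_force: 0.0
time: 27.65
ee_pos: [0.5423, 0.2462, 0.2007]
eef_rot: [0.527, 0.85, 0.0, -0.0]
ft_force: [0.2, -0.1, -0.1]
width: 0.0005
grip_force: 0.0
t 27.65 pos [0.5423 0.2462 0.2007] yaw_y 0.461 tilt [-1.e-04  1.e-04 -1.e+00] F [ 0.2 -0.1 -0.1] w 0.0005264514950929526 g 0.0
```

```bash
python3 -m pendant '[[0,0,0.001,0],[0,0,0.001,0],[0,0,0,0]]'; python3 -m pendant '[[0,0,0.001,0],[0,0,0.001,0],[0,0,0,0]]'; python3 -m pendant '[[0,0,0.0007,0],[0,0,0,0]]';
```

```text
time: 27.9
ee_pos: [0.5423, 0.2462, 0.1986]
eef_rot: [0.527, 0.85, -0.0, -0.0]
ft_force: [0.4, 0.2, 0.3]
width: 0.0004
grip_force: 0.0
time: 28.15
ee_pos: [0.5426, 0.2464, 0.1972]
eef_rot: [0.527, 0.85, 0.0, 0.0]
ft_force: [0.2, 1.3, 2.3]
width: 0.0003
grip_force: 1.1
time: 28.32
ee_pos: [0.5428, 0.2465, 0.1971]
eef_rot: [0.527, 0.85, 0.001, 0.0]
ft_force: [-1.6, -0.1, 8.1]
width: 0.0003
grip_force: 3.8
```

```bash
python3 -m pendant '[[0,0,0.001,0],[0,0,0,0]]'; python3 -m pendant '[[0,0,0.001,0],[0,0,0.0005,0],[0,0,0,0]]'; python3 -m pendant '[[0,0,-0.002,0],[0,0,-0.03,0],[0,0,-0.04,0],[0,0,-0.03,0],[-0.03,0,0,0],[-0.03,0,0,0],[-0.03,0,0,0],[0,0,0,0]]'; python3 e.py
```

```text
time: 28.48
ee_pos: [0.5431, 0.2468, 0.1971]
eef_rot: [0.527, 0.85, 0.001, 0.0]
ft_force: [-3.5, -0.3, 14.2]
width: 0.0001
grip_force: 6.9
time: 28.73
ee_pos: [0.5436, 0.2472, 0.197]
eef_rot: [0.527, 0.85, 0.003, 0.001]
ft_force: [-5.3, -1.4, 21.8]
width: 0.0004
grip_force: 11.3
time: 29.4
ee_pos: [0.5846, 0.1584, 0.296]
eef_rot: [0.53, 0.848, -0.001, 0.001]
ft_force: [0.5, -1.3, 0.8]
width: 0.0005
grip_force: 0.0
top pred [292.75 142.2 ] seen [293.12 142.81] 80
px/mm along coupling x,y: [[0.22, -0.19], [-0.12, -0.11]] offset mm x,y [-1.6 -3.8]
```

```bash
python3 -c "
from bench import r
print(r.close_job())"
```

```text
the job is handed in; nothing more can be done
None
```

The coupling is fully home on the grey adaptor and was pushed home with both arms up. Cam arms a and b were then swung down one after the other to their stops, and the robot is clear; I handed the job in at about 29.5 s. Pressing arm a tilted the coupling slightly; I levelled it with a gentle press of about 22 N before arm b. After arm b the images still suggested a lean of up to about 4 mm at the top, and a second gentle press did not move it.

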